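Slide the display board home and bolt it

ROBOT

A 6-joint arm with a two-finger parallel gripper is mounted at the origin on a cart in front of the work surface, level with it; the furniture and walls round the work are solid. World frame = base frame: x ahead of the robot, y to its left, z up, the work surface at z = 0. Lengths are in mm, angles in rad, forces in N, time in s.
With the tool pointing down it reaches from about 300 to 775 mm from the base axis. Payload 14.6 kg.
Tool frame: the origin (TCP) lies at the very end of the fingers, on their centre line; the grasp point (between the pads) lies 19 mm behind it; z points along the fingers, y is the line along which they close (so a half turn about z gives the same grasp; the last joint's range is limited). The gripper opens to 94 mm and grips with 3 to 60 N. Pads are 16 mm wide; open, the fingers measure 119 mm over their backs; the gripper's body (75 mm by 177 mm) begins 78 mm behind the grasp point.
Start: joints at [-1.3, 0.3, 1.521, -0, 1.321, -0.067], TCP at [182.269, -518.91, 205.446] pointing down, gripper open.
Joint ranges: [-3.03, 3.03], [-0.79, 2.21], [0.23, 2.52], [-1.04, 4.18], [0, 3.07], [-2.55, 2.55]. Speed limits (rad/s): [2.22, 2.22, 2.57, 3.14, 3.14, 3.14].

INTERFACE

Orientations are given as [roll, pitch, yaw] about the fixed x, y, z axes, in that order (R = Rz(yaw) Ry(pitch) Rx(roll)).
In Python, from cell import manip, eyes, ticket gives the robot as it stands. The module is installed in compiled form; this text tells all that it offers.
- The arm moves only by the tool arm_command, never from a script. Its argument "plan" is a list of rows, each a list of 5 numbers: the opening, from -1 (shut) to 1 (fully open), then the shift along the tool's x, y, z in m, then the turn about the tool's z in rad. In form: [[jaw, dx, dy, dz, roll], ...]. A call has 1 to 20 rows; each row shifts and turns the commanded pose from where the row before left it, along the tool's axes as they then stand; what a row does not reach is not made up. A row lasts 1/8 s, in which the tool goes at most 62.5 mm and 10.7 degrees, less where a joint would pass 70% of its speed; a pose out of reach is approached as far as the arm can. A call is refused whole if a number of a shift passes 0.0625 or a number of a turn 0.188, either way. A call with a gripper value outside its range is refused whole. The fingers move at their own pace and stop on an object; "newtons" is the grip in N (left out, the last holds). Time passes only in rows, so rows that do not move let the fingers close. It gives the time, the measured TCP pose, the force, the opening and the grip force at its end, in the units of the state.
- manip.read_state(): the state, without advancing time (a new reading comes with each control period).
- eyes.camera(name): name is "scene" or "top"; returns a dict with "img" (400x640x3 uint8, blue, green, red), "z_map" (400x640 float32, mm along the optical axis (not along the pixel's ray), 0 where there is no reading), "fx", "fy", "cx", "cy" (pixels), "dist" ([k1, k2, p1, p2, k3] as OpenCV has them; the pictures are not rectified), "eye" and "orientation" of the camera in the world. Camera axes: x right, y down, z forward; pixel columns grow to the right and rows downward; lengths in mm; the calibration is good to about 2 mm. A picture is of the moment at which its call begins.
- ticket.sign_off(): hands the job in; it is judged then, once.
The state is a dict: "clock": time; "joints": joint angles; "qd": joint speeds; "effort": joint torques, N m; "eef_pos": TCP position; "eef_rot": TCP orientation; "wrist_force": force on the tool from outside, world axes, zero at the start; "moment": the same for the moment, N m; "finger_gap": finger opening in mm; "finger_force": force on a finger pad.
Only numpy, scipy, OpenCV 4.12 (cv2) and the standard library are available. Lean on these libraries where they do the work, as an engineer would, in place of code of your own. Each camera call takes 0.05 s, during which the arm holds its last target. There are 200 camera calls.

TASK

With a fingertip, push the wooden board that carries the stone along the rails of its stand until it drops flat into the notch of the rails, then push the steel bolt by its knob fully in over the board. Only push: do not lift the board or the stone, keep the stone standing on the board, leave the other things on the bench alone, and finish with the hand clear.

Things in the scene. Friction and masses are not known exactly. Their poses are not given: they have to be found in the camera images.
- stand: Fixed low wooden stand (all mm), 130 wide (x) x 320 long (y). Origin: centre of its underside, on the bench; y along the rails in the board's direction of travel (roughly to the robot's left), x across, roughly away from the robot, z up. Two rails (17 wide, 80 clear between) on a base plate 20 thick; fences outside, inner faces x = +-57, tops z = 50. The end at y = -160 is open.
- notch (a point): Centre of the notch floor, at (0, 83, 35) mm in the stand's frame; the seated board's origin lies here within 3 mm along and 2 mm across. Rail tops are z = 42 from stand y = -160 to 20, cut down to z = 35 from y = 20 to 146 (the notch), and z = 42 again from 146 to 160: a shoulder that stops the board.
- board: Loose board of light wood, 110 (x) x 120 (y) x 12 mm, about 0.35 kg; origin at the centre of its underside, axes as the stand's. Starts on the rails (underside z = 42 mm), wholly short of the notch. Past the step its front tips down, and when its rear edge (y = -60) passes too it drops 7 mm flat (top then z = 47). Slides with 1 to 5 N; the shoulder then stops it firmly.
- stone: Grey-brown rounded loose stone, 28 x 42 x 28, about 50 g, standing on the front half of the board. Origin: centre of its underside; z up.
- bolt (a joint): Slide of the flat steel bolt on the stand's near side, in m: 0 to 0.003 (drawn back) at the start, 0.028 fully in, at a firm stop. Moves along the stand's +x, over the board, against about 1.5 N of friction and stays where left. It passes 3 mm above the seated board but not over a board still on the rails. Bar 20 mm wide, top 57 mm above the bench; guides beside it reach 58 mm.
- bolt_knob (a point): Top centre of the bolt's upright round steel knob, 15 mm in diameter, from 57 to 79 mm above the bench; moves with the bolt. Drawn back, it is at (-86, 83, 79) mm in the stand's frame. The bracket under it (top z = 50) reaches out to stand x = -103.
- white_pot: Bystander: white lidded pot, diameter 44, 38 high, origin at the centre of its underside.
- glue_bottle: Bystander: brown bottle with pale blue cap, diameter 46, 85 high, origin at the centre of its underside.
- paint_tin: Bystander: paint tin, diameter 78, 77 high, origin at the centre of its underside.
- shell: Bystander: spiny white shell, 50 x 64 x 52, origin at the centre of its underside.

How it is judged:
By the outcome, as a careful person would: the job done as asked, in the order asked, and still so for the second after the job is handed in, with the robot touching nothing.
It also fails if it takes over 58 s, if anything falls off the work surface, if the arm or the gripper's body presses on something with over 40 N, if the wrist force passes 120 N, or if a joint passes its speed limit or range.

## Working session

There is one attempt and no reset: what is moved stays moved. The work goes in short steps, Python scripts to look and compute and a tool call to move; the robot and the scene stay as the last step left them, time stands still between calls to the robot, and variables do not carry over. Pictures are saved under pics/ and viewed, at most 10 in all, crops included, and the job is handed in when it is done.

Besides the shell and the picture viewer there is one more tool, called after ">>>" in YAML: its name, and indented under it one key for each argument. arm_command: Moves the arm, as the interface text tells. Its arguments: {"type":"object","properties":{"plan":{"type":"array"},"newtons":{"type":"number"}},"required":["plan"]}

```bash
mkdir -p pics; cat > h.py <<'E'
import numpy as np, cv2, pickle
from cell import manip, eyes, ticket
from scipy.spatial.transform import Rotation as R
def rot(o):
    o=np.array(o,float)
    if o.shape==(3,3): return o
    return R.from_euler('xyz',o).as_matrix() if o.size==3 else R.from_quat(o).as_matrix()
def shot(name,f=None):
    c=eyes.camera(name)
    pickle.dump(c,open(name+'.pkl','wb'))
    if f: cv2.imwrite('pics/'+f,c['img'])
    return c
def K(c): return np.array([[c['fx'],0,c['cx']],[0,c['fy'],c['cy']],[0,0,1.]])
def cloud(c):
    u,v=np.meshgrid(np.arange(640.),np.arange(400.))
    n=cv2.undistortPoints(np.stack([u,v],-1).reshape(-1,1,2),K(c),np.array(c['dist'])).reshape(400,640,2)
    z=c['z_map']; p=np.dstack([n[...,0]*z,n[...,1]*z,z])@rot(c['orientation']).T+np.array(c['eye'])
    p[z==0]=np.nan
    return p
def atz(c,uv,z):
    n=cv2.undistortPoints(np.array(uv,float).reshape(-1,1,2),K(c),np.array(c['dist'])).reshape(-1,2)
    d=np.c_[n,np.ones(len(n))]@rot(c['orientation']).T; e=np.array(c['eye'])
    return e+d*((np.array(z)-e[2])/d[:,2])[:,None]
E
python3 - <<'E'
from h import *
for n in('scene','top'):
    c=shot(n,n+'0.png'); print(n,c['eye'],c['orientation'],c['fx'],c['dist'])
print(manip.read_state())
E
```

```text
scene [148.92957213 489.37402987 766.93326159] [-2.33809032 -0.0200606  -2.54154165] 420.3619288444056 [0.00191771 0.         0.         0.         0.        ]
top [ 519.64377117 -111.84814977  923.41273054] [-3.08998407 -0.0116765  -1.57972189] 398.31286406781277 [0.02733159 0.         0.         0.         0.        ]
{'clock': 0.1, 'joints': array([-1.29961099e+00,  3.00396876e-01,  1.52148368e+00, -7.97984803e-06,
        1.32071682e+00, -6.66172568e-02]), 'qd': array([-0.00144864, -0.00388449, -0.00237253, -0.00164765,  0.00066064,
       -0.00023987]), 'effort': array([ 1.97873094e-03, -5.32644510e+01, -3.53286195e+01,  7.09493179e-02,
        2.34949740e-02, -8.28738712e-05]), 'eef_pos': array([ 182.20377691, -518.70374834,  204.96825168]), 'eef_rot': array([-3.14058965e+00, -5.91697032e-05,  3.37804538e-01]), 'wrist_force': array([-0.50134898,  0.03962788,  0.01838546]), 'moment': array([0.01785859, 0.03579787, 0.04556846]), 'finger_force': 0.0, 'finger_gap': 93.50653804089478}
```

View pics/scene0.png

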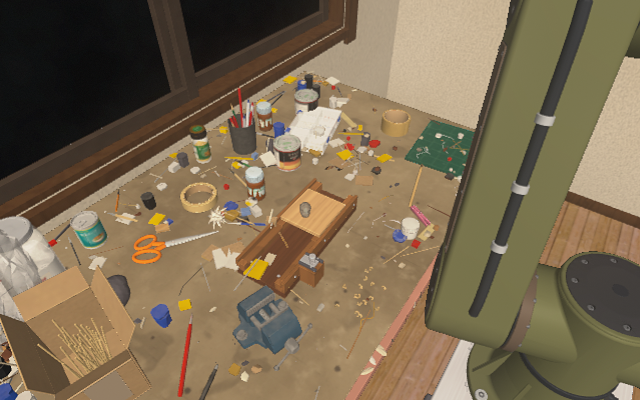

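View pics/top0.png

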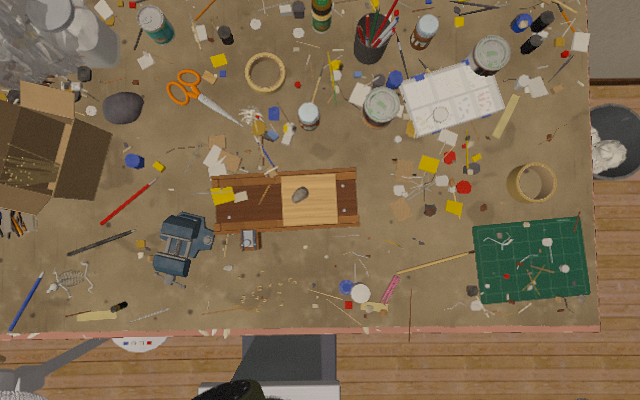

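```bash
python3 - <<'E'
from h import *
c=pickle.load(open('top.pkl','rb')); im=c['img'][155:265,205:365]
cv2.imwrite('pics/crop1.png',cv2.resize(im,None,fx=5,fy=5,interpolation=cv2.INTER_CUBIC))
P=cloud(c)
for v in range(166,252,4): print(v,[int(x) if x==x else -1 for x in P[v,210:364:7,2]])
E
```

```text
166 [25, 25, 26, 18, 14, 1, -2, 6, -1, 51, 34, 1, 1, 1, 1, 2, 0, -1, 2, 0, 0, 1]
170 [28, 25, 28, 16, 0, -1, 1, 3, 4, 66, 0, 0, 1, -1, 51, 51, 53, 50, 52, 51, 52, 3]
174 [26, 24, 29, 1, 48, 52, 50, 48, 62, 52, 51, 52, 50, 47, 42, 41, 57, 54, 44, 43, 45, 0]
178 [54, 49, 50, 46, 38, 35, 35, 36, 34, 35, 40, 53, 53, 56, 55, 57, 55, 53, 43, 43, 41, -1]
182 [0, 40, 31, 31, 36, 35, 35, 37, 36, 34, 44, 53, 55, 52, 55, 52, 53, 55, 22, 22, 20, 2]
186 [0, 42, 34, 38, 28, 20, 19, 21, 17, 19, 18, 56, 55, 55, 55, 55, 56, 58, 53, 18, 21, 0]
190 [26, 25, 24, 25, 22, 20, 18, 21, 35, 19, 19, 53, 54, 80, 68, 52, 53, 55, 53, 21, 23, 3]
194 [-1, 25, 25, 24, 22, 19, 20, 20, 21, 17, 22, 54, 74, 82, 72, 57, 53, 54, 53, 20, 21, 0]
198 [0, 27, 25, 25, 18, 22, 19, 20, 19, 19, 20, 56, 75, 78, 55, 53, 55, 55, 55, 20, 18, 0]
202 [0, 24, 24, 23, -1, 19, 21, 21, 22, 21, 19, 54, 71, 57, 55, 53, 54, 58, 51, 21, 23, 0]
206 [1, 21, 23, 20, 20, 20, 21, 22, 19, 24, 18, 52, 54, 57, 51, 56, 55, 54, 58, 18, 21, 17]
210 [1, 23, 23, 22, 22, 21, 20, 20, 20, 21, 21, 54, 55, 54, 54, 57, 54, 53, 53, 22, 20, 19]
214 [2, 20, 23, 20, 20, 19, 20, 18, 18, 23, 19, 57, 54, 55, 55, 55, 53, 54, 55, 20, 22, 20]
218 [-1, 23, 18, 18, 19, 19, 21, 18, 21, 22, 19, 54, 54, 56, 53, 54, 52, 55, 54, 42, 42, 41]
222 [1, 22, 22, 22, 35, 35, 34, 37, 36, 34, 42, 53, 55, 54, 57, 52, 53, 54, 53, 42, 41, 41]
226 [2, 45, 35, 35, 36, 36, 34, 37, 35, 33, 44, 42, 41, 53, 52, 50, 50, 51, 51, 51, 50, 0]
230 [7, 41, 35, 47, 48, 52, 54, 52, 53, 49, 52, 50, 0, 4, 1, 0, 0, 0, -1, 0, -1, 1]
234 [12, 53, 51, 3, -3, 57, 58, 24, 1, 1, 1, 2, 1, 0, 0, 1, 1, 0, 0, 0, 0, 1]
238 [13, 1, 3, 2, 0, 56, 54, 28, 0, 1, 0, 1, 3, 1, 3, 3, 0, 1, 0, 1, 3, 0]
242 [16, 3, 3, 3, -1, 79, 61, 30, 2, 4, 0, 0, 0, 1, 0, -1, 0, 1, 1, -1, 0, 0]
246 [9, 0, 0, 0, 3, 56, 56, 29, 1, 0, 2, 0, 2, 0, 3, -2, 0, 0, -1, 0, 0, -2]
250 [2, 2, 2, 1, 2, 50, 0, -1, 1, 0, 0, -1, -2, 0, 0, 0, 3, 0, 0, 2, 2, 4]
```

View pics/crop1.png

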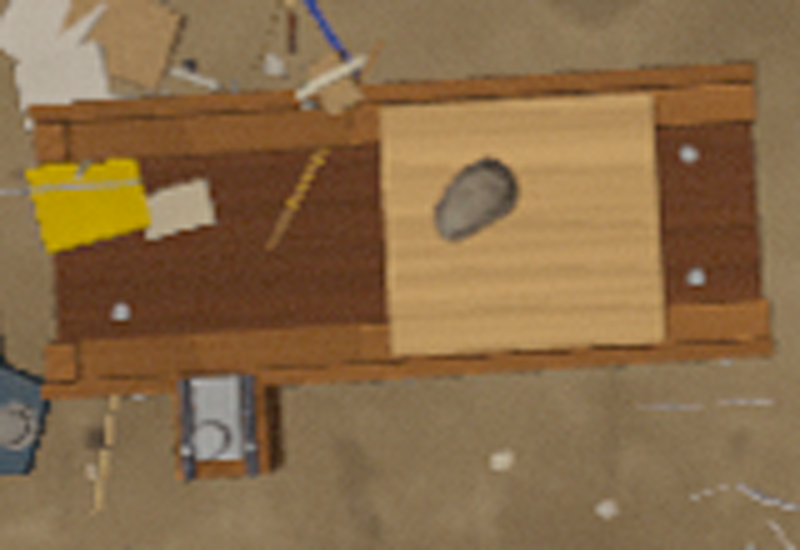

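```bash
python3 - <<'E'
from h import *
c=pickle.load(open('top.pkl','rb'))
px=lambda q:[((x+.5)/5-.5+205,(y+.5)/5-.5+155) for x,y in q]
f=atz(c,px([(753,64),(33,107),(773,352),(47,397)]),[50]*4)
b=atz(c,px([(653,95),(380,108),(664,343),(391,355)]),[54]*4)
k=atz(c,px([(210,436)]),[79])
s=atz(c,px([(477,200)]),[68])
print(f.round(1),b.round(1),k,s)
src=np.array([[65,-160],[65,160],[-65,-160],[-65,160.]])
def fit(A,B):
    a=A-A.mean(0);d=B-B.mean(0);th=np.arctan2((a[:,0]*d[:,1]-a[:,1]*d[:,0]).sum(),(a*d).sum())
    M=np.array([[np.cos(th),-np.sin(th)],[np.sin(th),np.cos(th)]]);return th,M,B.mean(0)-M@A.mean(0)
th,M,t=fit(src,f[:,:2]); print('stand',th,t,'res',(f[:,:2]-(src@M.T+t)).round(1).tolist())
bs=(b[:,:2]-t)@M; print('board in stand',bs.round(1),bs.mean(0)); print('knob',((k[:,:2]-t)@M),'stone',((s[:,:2]-t)@M))
W=lambda x,y:(M@[x,y]+t).round(1)
print('knob nominal',W(-86,83),'notch',W(0,83),'ends',W(0,-160),W(0,160))
# neighbours near stand rear & near side
P=cloud(c); q=((P[...,:2]-t)@M)
m=(q[...,0]>-260)&(q[...,0]<140)&(q[...,1]>-330)&(q[...,1]<330)&(P[...,2]>30)
o=np.c_[q[m]//40*40,P[...,2][m]]
g={}
for x,y,z in o: g.setdefault((x,y),[]).append(z)
print({(int(k[0]),int(k[1])):int(np.max(v)) for k,v in sorted(g.items()) if abs(k[0]+20)>70 or abs(k[1])>160})
E
```

```text
[[ 634.5 -196.2   50. ]
 [ 617.8  119.9   50. ]
 [ 507.6 -203.3   50. ]
 [ 491.1  113.2   50. ]] [[ 620.7 -151.8   54. ]
 [ 615.9  -32.1   54. ]
 [ 512.  -155.4   54. ]
 [ 507.9  -36.5   54. ]] [[474.9667833   37.44653527  79.        ]] [[574.26174635 -74.91073167  68.        ]]
stand 0.05285082491671839 [562.76551498 -41.61567075] res [[-1.6, 1.7], [-1.4, -1.7], [1.3, 1.5], [1.7, -1.6]]
board in stand [[  52.  -113. ]
 [  53.5    6.7]
 [ -56.7 -110.9]
 [ -54.5    8. ]] [ -1.41683682 -52.33497879]
knob [[-83.49958225  83.58988857]] stone [[  9.72132705 -33.85587419]]
knob nominal [472.5  36.7] notch [558.4  41.3] ends [ 571.2 -201.4] [554.3 118.2]
{(-240, -200): 41, (-240, -160): 43, (-200, -200): 41, (-200, -160): 41, (-200, 200): 81, (-200, 240): 63, (-160, 200): 82, (-160, 240): 82, (-160, 280): 72, (-120, 40): 79, (-120, 80): 82, (-120, 200): 85, (-120, 240): 87, (-80, 200): 85, (-80, 240): 85, (-40, -320): 33, (-40, -280): 36, (-40, 200): 82, (-40, 240): 85, (0, -360): 43, (0, -320): 42, (0, -280): 39, (40, -320): 34, (40, -280): 39, (40, -240): 30, (40, -200): 38, (80, 0): 46, (80, 40): 37, (80, 120): 30, (80, 280): 40, (80, 320): 44, (120, -360): 39, (120, -320): 40, (120, 0): 37, (120, 40): 36, (120, 120): 30, (120, 320): 43}
```

>>> arm_command:
  plan:
    - [-1,0,0,0,0.095]
    - [-1,0,0,0,0.095]
    - [-1,0,0,0,0.095]
    - [-1,0.015,-0.011,0,0]
    - [-1,0.029,-0.0222,0,0]
    - [-1,0.03,-0.023,0,0]
    - [-1,0.03,-0.023,0,0]
    - [-1,0.03,-0.023,0,0]
    - [-1,0.03,-0.023,0,0]
    - [-1,0.03,-0.023,0,0]
    - [-1,0.03,-0.023,0,0]
    - [-1,0.03,-0.023,0,0]
    - [-1,0.03,-0.023,0,0]
    - [-1,0.03,-0.023,0,0]
    - [-1,0.03,-0.023,0,0]
    - [-1,0.03,-0.023,0,0]
    - [-1,0.03,-0.023,0,0]
    - [-1,0.03,-0.023,0,0]
    - [-1,0,0,0,0]
    - [-1,0,0,0,0]

```text
clock: 2.6
eef_pos: [597.8, -163.8, 205.3]
eef_rot: [-3.141, 0.001, 0.055]
wrist_force: [-0.2, -0.2, 0.8]
finger_gap: 0.3
finger_force: 0.0
```

>>> arm_command:
  plan:
    - [-1,-0.0143,0.0106,0,0]
    - [-1,-0.0143,0.0105,0,0]
    - [-1,0,0,0.025,0]
    - [-1,0,0,0.03,0]
    - [-1,0,0,0.03,0]
    - [-1,0,0,0.03,0]
    - [-1,0,0,0.02,0]
    - [-1,0,0,0.015,0]
    - [-1,0,0,0.012,0]
    - [-1,0,0,0.011,0]
    - [-1,0,0,0,0]
    - [-1,0,0,0,0]

```text
clock: 4.1
eef_pos: [571.0, -186.9, 32.9]
eef_rot: [3.141, -0.001, 0.053]
wrist_force: [-0.1, 0.0, 0.2]
finger_gap: 0.3
finger_force: 0.0
```

```bash
python3 - <<'E'
from h import *
a=shot('scene')['img'][160:310,220:380]; b=shot('top')['img'][155:255,205:365]
cv2.imwrite('pics/c2.png',np.hstack([cv2.resize(a,(420,394)),cv2.resize(b,(380,238),interpolation=2)[np.r_[0:238,[237]*156]]]))
print(manip.read_state()['wrist_force'])
E
```

```text
[ 0.41829133 -0.37880294  0.30559093]
```

View pics/c2.png

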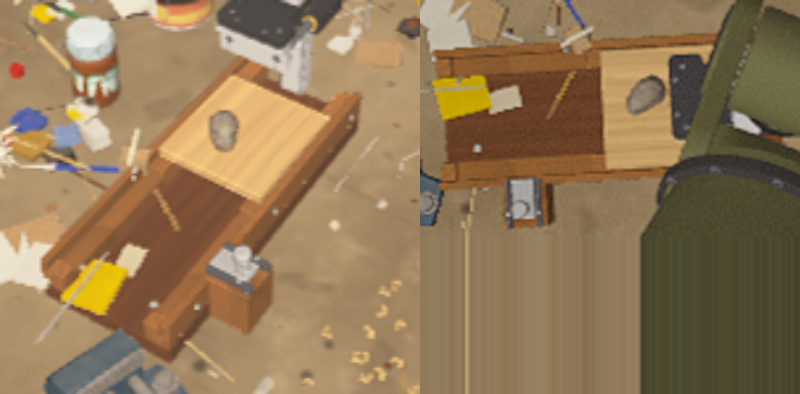

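>>> arm_command:
  plan:
    - [-1,0,-0.004,0,0]
    - [-1,0,-0.004,0,0]
    - [-1,0,-0.004,0,0]
    - [-1,0,-0.003,0,0]
    - [-1,0,-0.002,0,0]
    - [-1,0,-0.002,0,0]
    - [-1,0,-0.002,0,0]
    - [-1,0,-0.002,0,0]
    - [-1,0,-0.003,0,0]
    - [-1,0,-0.003,0,0]
    - [-1,0,-0.004,0,0]
    - [-1,0,-0.004,0,0]
    - [-1,0,-0.005,0,0]
    - [-1,0,-0.005,0,0]
    - [-1,0,-0.005,0,0]
    - [-1,0,-0.005,0,0]
    - [-1,0,-0.005,0,0]
    - [-1,0,-0.005,0,0]
    - [-1,0,-0.005,0,0]
    - [-1,0,-0.005,0,0]

```text
clock: 6.7
eef_pos: [566.6, -109.7, 32.5]
eef_rot: [3.142, -0.0, 0.053]
wrist_force: [-0.6, -2.2, 0.0]
finger_gap: 0.4
finger_force: 1.1
```

>>> arm_command:
  plan:
    - [-1,0,-0.004,0,0]
    - [-1,0,-0.004,0,0]
    - [-1,0,-0.004,0,0]
    - [-1,0,-0.003,0,0]
    - [-1,0,-0.003,0,0]
    - [-1,0,-0.003,0,0]
    - [-1,0,-0.003,0,0]
    - [-1,0,-0.003,0,0]
    - [-1,0,-0.003,0,0]
    - [-1,0,-0.003,0,0]
    - [-1,0,-0.003,0,0]
    - [-1,0,-0.003,0,0]
    - [-1,0,-0.003,0,0]
    - [-1,0,-0.003,0,0]
    - [-1,0,-0.003,0,0]
    - [-1,0,-0.003,0,0]

```text
clock: 8.7
eef_pos: [563.8, -58.7, 32.3]
eef_rot: [-3.141, 0.0, 0.053]
wrist_force: [0.5, -1.5, -0.7]
finger_gap: 0.4
finger_force: 0.8
```

```bash
python3 - <<'E'
from h import *
a=shot('scene')['img'][160:310,220:380]
cv2.imwrite('pics/c3.png',cv2.resize(a,(640,600),interpolation=2))
E
```

```text
(no output)
```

View pics/c3.png

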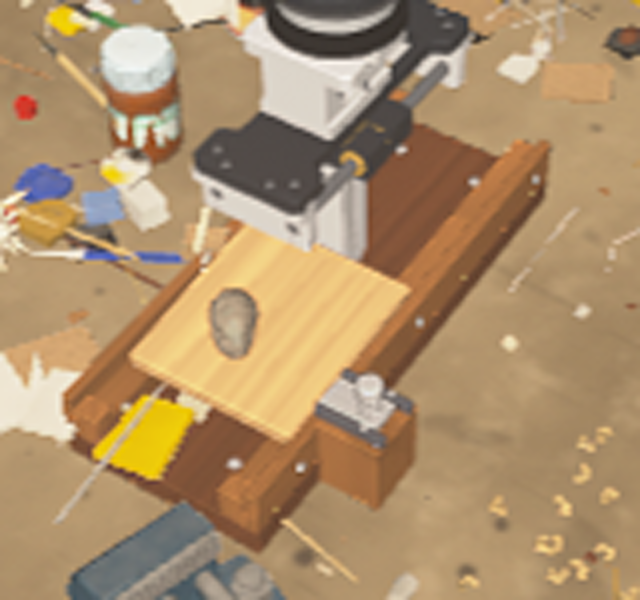

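>>> arm_command:
  plan:
    - [-1,0,-0.003,0,0]
    - [-1,0,-0.003,0,0]
    - [-1,0,-0.003,0,0]
    - [-1,0,-0.003,0,0]
    - [-1,0,-0.003,0,0]
    - [-1,0,-0.003,0,0]
    - [-1,0,-0.002,0,0]
    - [-1,0,-0.002,0,0]
    - [-1,0,-0.0015,0,0]
    - [-1,0,-0.0015,0,0]
    - [-1,0,0,0,0]

```text
clock: 10.12
eef_pos: [562.6, -33.9, 32.5]
eef_rot: [-3.141, 0.0, 0.053]
wrist_force: [-0.7, -0.6, 0.2]
finger_gap: 0.7
finger_force: 0.1
```

```bash
cat > m.py <<'E'
from h import *
c=shot('scene'); P=cloud(c); th=.05285; M=np.array([[np.cos(th),-np.sin(th)],[np.sin(th),np.cos(th)]]); t=np.array([562.77,-41.62])
q=(P[...,:2]-t)@M
for y in range(-10,150,10):
    m=(abs(q[...,0])<45)&(abs(q[...,1]-y)<5)&(P[...,2]<62)&(P[...,2]>15); print(y,m.sum(),np.nanmedian(P[...,2][m]).round(1) if m.any() else '',end='; ')
E
python3 m.py
```

```text
-10 43 20.2; 0 32 41.0; 10 26 46.5; 20 50 53.0; 30 99 52.7; 40 141 52.3; 50 130 51.9; 60 144 51.2; 70 141 50.7; 80 106 50.0; 90 100 49.7; 100 102 49.0; 110 127 48.5; 120 170 48.1; 130 196 46.9; 140 317 39.5;
```

>>> arm_command:
  plan:
    - [-1,0,-0.001,0,0]
    - [-1,0,-0.001,0,0]
    - [-1,0,-0.001,0,0]
    - [-1,0,0,0,0]

```text
clock: 10.68
eef_pos: [562.5, -31.0, 32.5]
eef_rot: [-3.142, -0.0, 0.053]
wrist_force: [0.7, -2.0, 0.8]
finger_gap: 0.6
finger_force: 0.8
```

```bash
python3 m.py
```

```text
-10 53 20.2; 0 55 21.1; 10 29 42.5; 20 54 49.2; 30 98 46.6; 40 128 46.8; 50 139 46.5; 60 124 46.7; 70 137 46.7; 80 110 46.8; 90 100 46.8; 100 94 46.8; 110 122 46.6; 120 171 46.9; 130 155 46.7; 140 346 42.9;
```

>>> arm_command:
  plan:
    - [-1,0,-0.001,0,0]
    - [-1,0,-0.001,0,0]
    - [-1,0,0,0,0]
    - [-1,0,0.004,0,0]
    - [-1,0,0.008,0,0]
    - [-1,0,0,-0.02,0]
    - [-1,0,0,-0.03,0]
    - [-1,0,0,-0.03,0]
    - [-1,0,0,-0.03,0]
    - [-1,0,0,-0.028,0]
    - [-1,-0.02,-0.0135,0,0]
    - [-1,-0.025,-0.017,0,0]
    - [-1,-0.025,-0.017,0,0]
    - [-1,-0.025,-0.017,0,0]
    - [-1,-0.0265,-0.018,0,0]
    - [-1,0,0,0,0]
    - [-1,0,0,0,0]

```text
clock: 12.85
eef_pos: [437.9, 34.6, 170.7]
eef_rot: [-3.142, -0.001, 0.053]
wrist_force: [0.4, -0.4, 0.7]
finger_gap: 0.4
finger_force: 0.0
```

```bash
python3 m.py; python3 - <<'E'
from h import *
a=pickle.load(open('scene.pkl','rb'))['img'][160:310,220:380]
cv2.imwrite('pics/c4.png',cv2.resize(a,(640,600),interpolation=2))
E
```

```text
-10 127 20.3; 0 110 20.0; 10 42 25.8; 20 13 41.5; 30 109 46.7; 40 123 46.6; 50 130 46.6; 60 139 46.8; 70 139 46.8; 80 107 46.7; 90 97 46.8; 100 98 46.9; 110 115 46.9; 120 165 46.7; 130 162 46.7; 140 261 45.0;
```

View pics/c4.png

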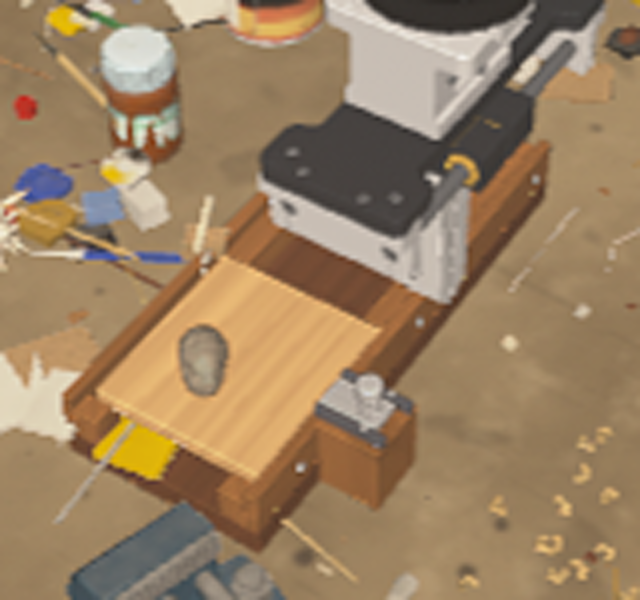

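>>> arm_command:
  plan:
    - [-1,0,0,0.025,0]
    - [-1,0,0,0.03,0]
    - [-1,0,0,0.025,0]
    - [-1,0,0,0.015,0]
    - [-1,0,0,0.0115,0]
    - [-1,0,0,0,0]
    - [-1,0.004,0,0,0]
    - [-1,0.005,0,0,0]
    - [-1,0.005,0,0,0]
    - [-1,0.003,0,0,0]
    - [-1,0.003,0,0,0]
    - [-1,0.003,0,0,0]
    - [-1,0.003,0,0,0]
    - [-1,0.003,0,0,0]
    - [-1,0.003,0,0,0]
    - [-1,0.003,0,0,0]
    - [-1,0.003,0,0,0]
    - [-1,0.003,0,0,0]

```text
clock: 15.15
eef_pos: [478.4, 37.1, 63.9]
eef_rot: [3.142, 0.0, 0.053]
wrist_force: [-0.0, -0.2, 0.8]
finger_gap: 0.6
finger_force: 0.6
```

>>> arm_command:
  plan:
    - [-1,0.002,0,0,0]
    - [-1,0.001,0,0,0]
    - [-1,0.001,0,0,0]
    - [-1,0,0,0,0]

```text
clock: 15.65
eef_pos: [482.3, 37.3, 64.0]
eef_rot: [3.142, -0.0, 0.053]
wrist_force: [0.0, -0.0, 0.3]
finger_gap: -0.0
finger_force: 0.3
```

>>> arm_command:
  plan:
    - [-1,0.001,0,0,0]
    - [-1,0.001,0,0,0]
    - [-1,0.001,0,0,0]

```text
clock: 16.02
eef_pos: [485.1, 37.5, 63.9]
eef_rot: [-3.142, 0.001, 0.053]
wrist_force: [-5.8, -0.8, 2.4]
finger_gap: 0.3
finger_force: 2.7
```

```bash
python3 - <<'E'
from h import *
a=shot('scene')['img'][160:310,220:380]
cv2.imwrite('pics/c5.png',cv2.resize(a,(640,600),interpolation=2))
print(manip.read_state()['wrist_force'])
E
```

```text
[-3.89043175 -0.50358877  2.24701297]
```

View pics/c5.png

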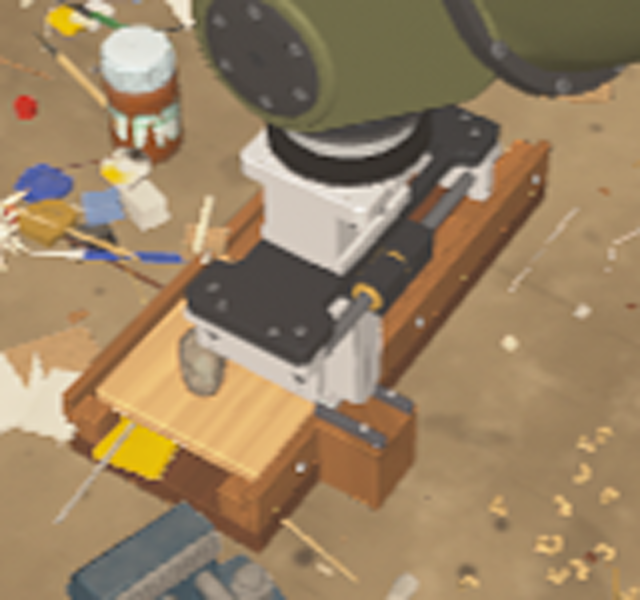

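>>> arm_command:
  plan:
    - [-1,0.001,0,0,0]
    - [-1,0.001,0,0,0]

```text
clock: 16.32
eef_pos: [485.5, 37.6, 63.6]
eef_rot: [-3.141, 0.005, 0.053]
wrist_force: [-17.6, -1.2, 10.3]
finger_gap: 0.4
finger_force: 8.6
```

>>> arm_command:
  plan:
    - [-1,-0.004,0,0,0]
    - [-1,-0.01,0,0,0]
    - [-1,-0.015,0,0,0]
    - [-1,-0.01,0,-0.02,0]
    - [-1,0,0,-0.03,0]
    - [-1,0,0,-0.03,0]
    - [-1,0,0,-0.03,0]
    - [-1,0,0.03,-0.02,0]
    - [-1,0,0.03,0,0]
    - [-1,0,0.03,0,0]
    - [-1,0,0.03,0,0]
    - [-1,0,0.03,0,0]
    - [-1,0,0.03,0,0]
    - [-1,0,0,0,0]
    - [-1,0,0,0,0]

```text
clock: 18.2
eef_pos: [457.6, -143.8, 193.9]
eef_rot: [-3.142, -0.0, 0.053]
wrist_force: [-0.1, 0.4, 0.4]
finger_gap: 0.3
finger_force: 0.0
```

```bash
python3 m.py; python3 - <<'E'
from h import *
a=pickle.load(open('scene.pkl','rb'))['img'][160:310,220:380]
c=shot('top'); P=cloud(c); th=.05285; M=np.array([[np.cos(th),-np.sin(th)],[np.sin(th),np.cos(th)]]); q=(P[...,:2]-[562.77,-41.62])@M
m=(abs(q[...,1]-83)<15)&(abs(q[...,0]+70)<35)&(P[...,2]>68)&(P[...,2]<86); print(q[m].mean(0),m.sum())
cv2.imwrite('pics/c6.png',np.hstack([cv2.resize(a,(420,394)),cv2.resize(c['img'][160:260,205:301],(378,394),interpolation=2)]))
E
```

```text
-10 124 20.3; 0 117 20.1; 10 44 29.6; 20 11 40.1; 30 111 46.7; 40 128 46.9; 50 136 46.8; 60 120 47.0; 70 111 46.7; 80 105 47.1; 90 111 47.4; 100 96 46.8; 110 114 46.6; 120 169 46.9; 130 151 46.7; 140 271 45.4; [-58.13248118  83.99879673] 42
```

View pics/c6.png

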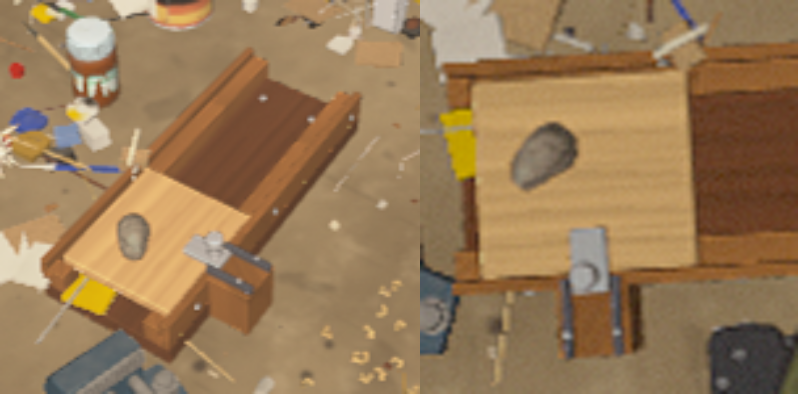

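The board is seated flat with the stone standing on it. The bolt is fully in (knob at x ≈ -58) and the hand is clear.

```bash
python3 -c "
from cell import ticket
print(ticket.sign_off())"
```

```text
the job is handed in; nothing more can be done
None
```

The job is done and handed in: the board lies flat in the notch with the stone still standing on it, the bolt is pushed fully in to its stop over the board, and the hand is clear.

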